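# Send a shoe last through the flap of the return chute

### The arm

A 6-joint arm with a two-finger parallel gripper is mounted at the origin on the work surface. World frame = base frame: x ahead of the robot, y to its left, z up, the work surface at z = 0. Lengths are in m, angles in rad, forces in N, time in s.
With the tool pointing down it reaches from about 0.15 to 0.775 m from the base axis. Payload 6.1 kg.
Tool frame: the origin (TCP) lies where the fingers leave the gripper's body, on its centre line; the fingertips stand 73 mm ahead of it and the grasp point (between the pads) lies 54 mm ahead of it; z points along the fingers, x is the direction in which the jaws open and shut, and the axes are right-handed (so a half turn about z gives the same grasp; the last joint's range is limited). The gripper opens to 85 mm and grips with 20 to 120 N. Pads are 22 mm wide; open, the fingers measure 114 mm over their backs; the gripper's body (76 mm by 85 mm) begins 54 mm behind the grasp point. The pads swing forward as they close: fully open they stand 13 mm farther back than shut.
Start: joints at [1.137, 0.126, -0.04, 1.405, 0, 1.571], TCP at [0.221, 0.476, 0.304] pointing down, gripper open.
Joint ranges: [-2.72, 2.72], [-0.95, 1.95], [-1.27, 1.35], [-1.78, 2.02], [-1.46, 1.47], [-3.14, 3.14]. Speed limits (rad/s): [2.39, 2.39, 3.01, 3.14, 3.14, 3.14].

### API

Orientations are given as a rotation vector (axis times angle).
In Python, from bench import get_state, capture, camera_model, hand_in gives the robot as it stands.
- The arm moves only by the tool jog_arm, never from a script. Its argument "increments" is one flat list of numbers, 6 for each row, row after row: the shift along the tool's x, y, z in cm, then the turn, a rotation vector about the tool's x, y, z in rad. In form: [dx, dy, dz, rx, ry, rz, dx, dy, dz, rx, ry, rz, ...]. A call has 1 to 8 rows; each row shifts and turns the commanded pose from where the row before left it, along the tool's axes as they then stand; what a row does not reach is not made up. A row lasts 1/12 s, in which the tool goes at most 41.7 mm and 7.16 degrees, less where a joint would pass 70% of its speed; a pose out of reach is approached as far as the arm can. A call is refused whole if a number of a shift passes 4.17 or a number of a turn 0.125, either way. A call with a gripper value outside its range is refused whole. "claw" is the closure, from -1 (fully open) to 1 (shut), set as the call begins (left out, the last holds). The fingers move at their own pace and stop on an object; "force" is the grip in N (left out, the last holds). Time passes only in rows, so rows that do not move let the fingers close. It gives the time, the measured TCP pose, the force and the opening at its end, in the units of the state.
- get_state(): the state, without advancing time (a new reading comes with each control period).
- capture(name): name is "scene" or "top"; returns the picture (400x640x3 uint8, red, green, blue); there is no depth.
- camera_model(name): a dict with "mtx" (3x3 intrinsics, pixels), "dist" ([k1, k2, p1, p2, k3] as OpenCV has them; the pictures are not rectified), "world_to_cam" (4x4, takes a point from world to camera coordinates). Camera axes: x right, y down, z forward; pixel columns grow to the right and rows downward; lengths in m; the calibration is good to about 2 mm. A picture is of the moment at which its call begins. camera_model takes no time and is no camera call.
- hand_in(): hands the job in, once; it reports no verdict.
The state is a dict: "time_s": time; "qpos": joint angles; "qvel": joint speeds; "effort": joint torques, N m; "ee_pos": TCP position; "tcp_rot": TCP orientation; "ft_force": force on the tool from outside, world axes, zero at the start; "torque": the same for the moment, N m; "opening": opening from 0.0 (shut) to 1.0 (fully open).
Only numpy, scipy, OpenCV 4.12 (cv2) and the standard library are available. Lean on these libraries where they do the work, as an engineer would, in place of code of your own. Each camera call takes 0.05 s, during which the arm holds its last target. There are 200 camera calls.

### The job

Push the shoe last on the feed plate, toe first, through the hanging metal flap of the return chute so that it slides down to the stop at the bottom. Let the last push the flap open, keep your fingers off the flap and draw them back so that it swings shut behind the last; do not lift the last or roll it over, and leave the other things where they are.

Things in the scene. Friction and masses are not known exactly. Their poses are not given: they have to be found in the camera images.
- chute: last return chute of bright sheet steel, fixed on the bench, 630 mm long. Origin on the bench under the flap, midway across; x = direction of travel (level), y to its left, z up. Level feed plate x = -340 to +25 mm, 236 wide, top at z = 135. Flap frame at x = -8 to +8: posts 97 apart inside, 121 outside; header z = 237 to 248. Plate, guides, flap and trough are slippery (friction about 0.15)
- guide_mouth (a point): chute x = -220, y = 0, on the plate: where the two flat guides on the plate, 22 mm high, begin, 206 mm apart. They narrow straight to 86 mm apart (inside) at x = -70 and run on parallel to x = +25
- lip (a point): chute x = +25, y = 0, z = 135: far edge of the feed plate, 25 mm behind the flap. From here a smooth trough, 98 mm wide inside, sides about 35 high, falls at 27 degrees. A last whose centre of mass has passed the lip tips and soon runs down by itself, its heel then still 20 to 45 mm short of the flap
- chute_stop (a point): foot of the trough, at the rubber buffer of the end stop, chute x = about +280, z = 6
- flap_hinge (a point): middle of the flap's hinge pin, at chute x = 0, y = 0, z = 233 mm; its axes are the chute's
- flap (a joint): angle of the bare metal flap, hung from the hinge pin across the chute: 84 wide, 93 long, 3 thick, 0.05 kg. 0 = hanging shut (bottom edge 5 mm above the feed plate); it swings only inward (chute +x), values growing, up to 1.5 rad, and falls shut by its own weight within about half a second
- last: the shoe last to send: solid dark green plastic child's last, 160 long, 62 wide at the ball, 62 high at the heel, 15 at the toe; 0.18 to 0.37 kg. It stands sole down on the feed plate, toe towards the flap, up to 15 degrees askew. Origin on the sole plane at mid length; x axis to the toe, z up. Centre of mass about 14 mm towards the heel from the origin. Other lasts stand elsewhere on the bench
- last_heel (a point): rearmost point of the last's rounded heel (last x = -80), 27 mm above the sole; the heel is about 20 mm wide at its very end, 42 wide 10 mm further in, and nearly upright from 10 to 45 mm above the sole
- last_toe (a point): foremost point of the last's toe (last x = +80), 12 mm above the sole
- tack_tin: small aluminium tin, 42 across, 30 high, upright on the feed plate beside one straight guide, clear of the travel; origin under its centre
- heel_block: black plastic shoe heel, 40 x 38 x 34 high, on the feed plate beside the other straight guide; origin under its centre
- mate_last: the other last of the pair, same size and green, standing on the bench on the far side of the chute; origin on the sole plane at mid length
- third_last: another green last standing on the bench to the robot's left; origin on the sole plane at mid length
- paste_jar: closed jar, 72 across, 85 high, on the bench on the far side of the chute; origin under its centre
- hammer: hammer lying on the bench on the far side of the chute; origin under its middle
- brush: hand brush lying on the bench to the robot's left; origin under its middle
There are look-alikes about, which are no part of the job. What is shaped like the last but blue or purple is not meant.

How it is judged:
By the outcome, as a careful person would: the job done as asked, in the order asked, and still so for the second after the job is handed in, with the robot touching nothing.
It also fails if it takes over 45 s, if anything falls off the work surface, if the arm or the gripper's body presses on something with over 40 N, if the wrist force passes 120 N, or if a joint passes its speed limit or range.

## Working session

There is one attempt and no reset: what is moved stays moved. The work goes in short steps, Python scripts to look and compute and a tool call to move; the robot and the scene stay as the last step left them, time stands still between calls to the robot, and variables do not carry over. Pictures are saved under pics/ and viewed, about 8 in all and at most 12, crops included, and the job is handed in when it is done.

Besides the shell and the picture viewer there is one more tool, called after "Call:" by a JSON object that holds its "api" and its "payload", one argument or row to a line. jog_arm: Moves the arm, as the interface text tells. Its arguments: {"type":"object","properties":{"increments":{"type":"array"},"claw":{"type":"number"},"force":{"type":"number"}},"required":["increments"]}

```bash
mkdir -p pics; python3 - <<'E'
from bench import *
import cv2,numpy as np
s=get_state();print({k:np.round(v,3).tolist() for k,v in s.items()})
for n in("scene","top"):
    im=capture(n);cv2.imwrite(f"pics/{n}0.png",im[:,:,::-1]);m=camera_model(n)
    print(n,np.round(m["mtx"],1).tolist(),m["dist"],np.round(m["world_to_cam"],3).tolist())
E
```

```text
{'time_s': 0.0, 'qpos': [1.137, 0.126, -0.041, 1.405, 0.0, 1.571], 'qvel': [-0.001, 0.002, 0.001, 0.0, -0.001, 0.0], 'effort': [0.001, -43.591, 35.292, 0.017, 0.0, -0.0], 'ee_pos': [0.221, 0.476, 0.303], 'tcp_rot': [2.647, 1.691, -0.002], 'ft_force': [-0.475, 0.203, 0.442], 'torque': [0.02, 0.022, 0.025], 'opening': 0.999}
scene [[433.3, 0.0, 319.5], [0.0, 433.3, 206.9], [0.0, 0.0, 1.0]] [-0.10169932  0.          0.          0.          0.        ] [[0.71, 0.705, 0.002, -0.393], [0.61, -0.612, -0.504, -0.197], [-0.353, 0.359, -0.864, 1.503], [0.0, 0.0, 0.0, 1.0]]
top [[363.3, 0.0, 317.0], [0.0, 363.3, 200.8], [0.0, 0.0, 1.0]] [-0.02371229  0.          0.          0.          0.        ] [[-0.007, -1.0, -0.007, 0.08], [-0.985, 0.008, -0.175, 0.52], [0.175, 0.006, -0.985, 1.113], [0.0, 0.0, 0.0, 1.0]]
```

View pics/scene0.png

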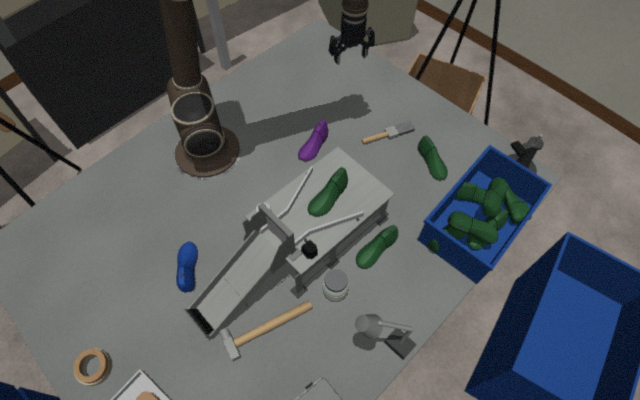

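View pics/top0.png

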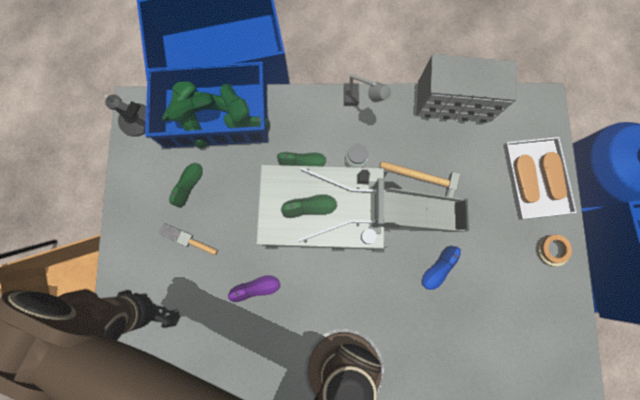

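The top view shows the chute running towards image right (world −y): plate left edge at x≈260, flap frame at x≈378, stop at x≈465. The target last is at about (309,206) on the plate, with the tin at (369,237) and the heel block at (363,176). Next I measure these.

```bash
cat > h.py <<'E'
import cv2,numpy as np
from bench import *
def ray(n,px):
    m=camera_model(n);T=np.array(m["world_to_cam"]);R,t=T[:3,:3],T[:3,3]
    u=cv2.undistortPoints(np.float64(px).reshape(-1,1,2),np.array(m["mtx"]),np.array(m["dist"])).reshape(-1,2)
    return -R.T@t,np.c_[u,np.ones(len(u))]@R
def onz(n,px,z):
    c,d=ray(n,px);return c+d*((z-c[2])/d[:,2])[:,None]
def proj(n,P):
    m=camera_model(n);T=np.array(m["world_to_cam"])
    return cv2.projectPoints(np.float64(P).reshape(-1,1,3),cv2.Rodrigues(T[:3,:3])[0],T[:3,3],np.array(m["mtx"]),np.array(m["dist"]))[0].reshape(-1,2)
def green(im):
    h=cv2.cvtColor(im,cv2.COLOR_RGB2HSV);return cv2.inRange(h,(40,80,15),(90,255,255))
E
python3 - <<'E'
from h import *
np.set_printoptions(precision=4,suppress=True)
im=cv2.imread("pics/top0.png")[:,:,::-1].copy();sc=cv2.imread("pics/scene0.png")[:,:,::-1].copy()
for n,i in(("top",im),("scene",sc)):
    cs,_=cv2.findContours(green(i),0,1)
    for c in cs:
        if cv2.contourArea(c)>150: print(n,cv2.contourArea(c),cv2.minAreaRect(c))
g=im.max(2); m=cv2.inRange(im,(150,150,140),(255,255,255)); 
cs,_=cv2.findContours(m,0,1)
for c in cs:
    if cv2.contourArea(c)>1500:
        r=cv2.minAreaRect(c);print("bright",cv2.contourArea(c),r,cv2.approxPolyDP(c,4,True).reshape(-1,2).tolist())
print(im[200,270],im[260,270],im[210,430])
cv2.imwrite("pics/c0.png",cv2.resize(im[150:260,250:480,::-1],None,fx=3.4,fy=3.4,interpolation=cv2.INTER_CUBIC))
E
```

```text
top 259.0 ((319.7123107910156, 205.73287963867188), (17.32209014892578, 30.079574584960938), 69.44395446777344)
top 495.5 ((185.0643310546875, 183.8680419921875), (15.841766357421875, 46.32351303100586), 33.11134338378906)
top 217.0 ((310.0, 159.0), (10.0, 28.0), 90.0)
top 2289.0 ((210.5, 105.0), (48.0, 97.0), 90.0)
scene 734.0 ((377.00006103515625, 246.00003051757812), (18.384775161743164, 52.32590103149414), 45.0)
scene 2924.0 ((480.74884033203125, 211.77377319335938), (66.5946044921875, 77.55916595458984), 47.72631072998047)
scene 803.5 ((329.8823547363281, 193.47059631347656), (19.089881896972656, 55.53419876098633), 40.60129928588867)
scene 559.0 ((431.7959899902344, 158.1461181640625), (45.638431549072266, 15.26012897491455), 62.52556610107422)
bright 1922.5 ((168.24368286132812, 335.8222351074219), (86.8007583618164, 46.03070831298828), 23.428691864013672) [[213, 334], [202, 338], [200, 331], [205, 331], [199, 329], [201, 335], [194, 337], [191, 330], [197, 328], [183, 328], [184, 318], [172, 329], [157, 330], [159, 324], [151, 322], [120, 340], [180, 366], [184, 352], [190, 3
[... 6667 characters left out ...]
[100, 232], [105, 226], [101, 210], [106, 178], [113, 175], [117, 180], [107, 185], [116, 181], [123, 193], [130, 192], [130, 207], [141, 202], [148, 216], [155, 217], [153, 224], [156, 210], [162, 208], [159, 202], [170, 205], [166, 194], [182, 169], [193, 160], [203, 165], [205, 159], [200, 153], [199, 159], [195, 152], [189, 155], [187, 149], [190, 158], [183, 152], [165, 155], [167, 151], [142, 136], [129, 138], [136, 138], [136, 143], [107, 161], [113, 116], [104, 98], [115, 92], [126, 102], [144, 103], [135, 0], [79, 1], [79, 8], [58, 26], [53, 23], [56, 18], [49, 20], [47, 15], [20, 42], [10, 35], [16, 34], [11, 29], [20, 15], [9, 7], [17, 0]]
[209 214 205] [152 156 153] [171 177 169]
```

View pics/c0.png

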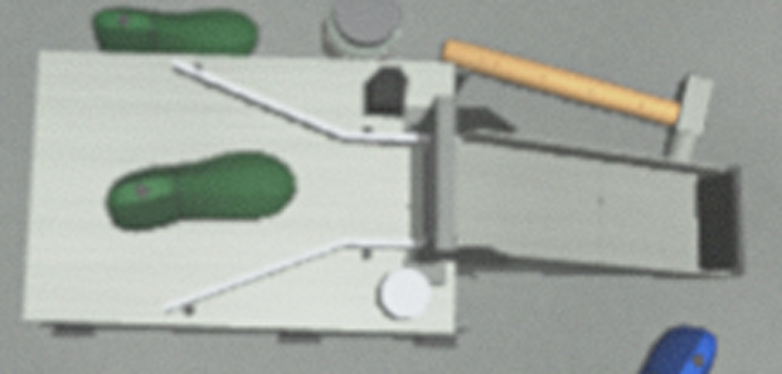

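The crop shows the last with its heel (hole in the top) at left, crop (108,200), and its toe at (296,185). Plate corners are at about (40,50), (24,320), (455,332) and (452,62), and the guide bends at (343,137) and (345,244).

```bash
cat >> h.py <<'E'
def lastmask(n,im,box):
    x0,y0,x1,y1=box;m=np.zeros(im.shape[:2],np.uint8);i=im.astype(int)
    g=((i[:,:,1]-np.maximum(i[:,:,0],i[:,:,2]))>12).astype(np.uint8)*255
    m[y0:y1,x0:x1]=g[y0:y1,x0:x1]
    m=cv2.morphologyEx(m,cv2.MORPH_CLOSE,np.ones((5,5)))
    return max(cv2.findContours(m,0,1)[0],key=cv2.contourArea).reshape(-1,2)
E
python3 - <<'E'
from h import *
np.set_printoptions(precision=4,suppress=True)
off=np.array([250,150]);c=lambda p:(np.float64(p)+.5)/3.4-.5+off
P=onz("top",c([(40,50),(24,320),(455,332),(452,62)]),.135)[:,:2]
C=np.array([(-.34,.118),(-.34,-.118),(.025,-.118),(.025,.118)])
H=(C-C.mean(0)).T@(P-P.mean(0));a=np.arctan2(H[0,1]-H[1,0],H[0,0]+H[1,1])
R=np.array([[np.cos(a),-np.sin(a)],[np.sin(a),np.cos(a)]]);t=P.mean(0)-R@C.mean(0)
print("cam",ray("top",[(320,200)])[0],"corners",P.tolist(),"yaw",a,"t",t,"res mm",1e3*(P-(C@R.T+t)))
loc=lambda Q:(Q[:,:2]-t)@R
print("guide",loc(onz("top",c([(343,137),(345,244),(415,137),(415,244),(178,66),(168,308)]),.157)))
print("stop",loc(onz("top",c([(698,170),(698,268)]),.02)), "hdr",loc(onz("top",c([(432,95),(455,95),(433,250),(455,250)]),.248)))
im=cv2.imread("pics/top0.png")[:,:,::-1].copy();sc=cv2.imread("pics/scene0.png")[:,:,::-1].copy()
for n,i,b in(("top",im,(265,185,350,230)),("scene",sc,(300,160,360,225))):
    k=lastmask(n,i,b)
    for z in(.147,.165,.19):
        L=loc(onz(n,k,z)); r=cv2.minAreaRect(L.astype(np.float32)*1000)
        print(n,z,r,"minx",L[L[:,0].argmin()],"maxx",L[L[:,0].argmax()])
E
```

```text
cam [0.3178 0.0698 1.1869] corners [[0.6170820896229556, 0.2420743933639502], [0.3801632283667249, 0.2508884077519039], [0.3675179707295284, -0.11414849179305017], [0.6031108825993705, -0.12054471369689893]] yaw -1.606062448792454 t [ 0.4864 -0.0928] res mm [[ 0.7522 -0.719 ]
 [-0.3134 -0.2261]
 [-0.0892 -0.4899]
 [-0.3496  1.435 ]]
guide [[-0.0731  0.043 ]
 [-0.0703 -0.0485]
 [-0.0119  0.0447]
 [-0.0116 -0.0469]
 [-0.2157  0.1015]
 [-0.2166 -0.1061]]
stop [[ 0.2794  0.049 ]
 [ 0.2759 -0.0455]] hdr [[-0.0115  0.0592]
 [ 0.0065  0.0597]
 [-0.0107 -0.0623]
 [ 0.0061 -0.0619]]
top 0.147 ((-193.4163360595703, -3.3271026611328125), (161.0007781982422, 55.40511703491211), 6.8347859382629395) minx [-0.2729 -0.0168] maxx [-0.1138 -0.0035]
top 0.165 ((-192.7783966064453, -6.284843444824219), (158.21395874023438, 54.446102142333984), 6.834789276123047) minx [-0.2709 -0.0195] maxx [-0.1145 -0.0065]
top 0.19 ((-191.89227294921875, -10.392814636230469), (154.34339904785156, 53.114131927490234), 6.834787368774414) minx [-0.2681 -0.0233] maxx [-0.1156 -0.0106]
scene 0.147 ((-206.34521484375, -6.244052886962891), (182.76742553710938, 60.267425537109375), 10.665889739990234) minx [-0.2929 -0.0404] maxx [-0.1152  0.0038]
scene 0.165 ((-198.1343231201172, 1.6151657104492188), (179.64434814453125, 59.237586975097656), 10.665892601013184) minx [-0.2832 -0.0319] maxx [-0.1086  0.0114]
scene 0.19 ((-186.73046875, 12.530731201171875), (175.30667114257812, 57.807247161865234), 10.665888786315918) minx [-0.2698 -0.0202] maxx [-0.0993  0.0221]
```

Chute pose: origin at world (0.486, −0.093), yaw −92.0°. The fit residuals are about 1 mm, and the guides, header and stop all land where they should. The heel is at about chute (−271, −17) mm with the last askew by about 7°. 

I'll straddle the heel with the fingers about 34 mm apart and the tool tilted back, which keeps the gripper body clear of the header.

```bash
cat >> h.py <<'E'
from scipy.spatial.transform import Rotation as Ro
A=-1.606;RC=np.array([[np.cos(A),-np.sin(A)],[np.sin(A),np.cos(A)]]);TC=np.array([.4863,-.0928])
def target(x,y,z,yaw,tilt,L=.071):
    "tip centre in chute xy, world z; yaw, tilt in deg -> TCP pos, Rotation"
    f=A+np.radians(yaw);fw=np.array([np.cos(f),np.sin(f),0]);up=np.array([0,0,1.]);t=np.radians(tilt)
    Z=np.sin(t)*fw-np.cos(t)*up;Y=np.cos(t)*fw+np.sin(t)*up;X=np.cross(Y,Z)
    return np.r_[RC@[x,y]+TC,z]-L*Z,Ro.from_matrix(np.c_[X,Y,Z])
def cur():
    s=get_state();return s["ee_pos"],Ro.from_rotvec(s["tcp_rot"]),s
def tip(p,R,L=.071):
    q=p+L*R.as_matrix()[:,2];return np.r_[(q[:2]-TC)@RC,q[2]]
def plan(p,R,T,n):
    "n equal rows from pose to T: shifts in the pre-row frame, cm; pose after rounding"
    w=(R.inv()*T[1]).as_rotvec()/n;d=(T[0]-p)/n;out=[]
    for k in range(n):
        r=np.r_[np.round(R.inv().apply(d)*100,2),np.round(w,3)];out.append(r)
        p=p+R.apply(r[:3])/100;R=R*Ro.from_rotvec(r[3:])
    return np.array(out),p,R
E
python3 - <<'E'
from h import *
np.set_printoptions(precision=3,suppress=True,linewidth=150)
p,R,s=cur();T=target(-.32,-.023,.215,6.5,25);print(T[0],T[1].as_matrix())
a,p,R=plan(p,R,(p,T[1]),14);print(a[0])
a,p,R=plan(p,R,T,8);print(a[0],tip(p,R))
E
```

```text
[0.472 0.258 0.279] [[ 0.997  0.071  0.033]
 [ 0.078 -0.904 -0.421]
 [ 0.     0.423 -0.906]]
[ 0.     0.     0.    -0.028 -0.016  0.074]
[ 2.9    2.58   1.53  -0.    -0.001  0.001] [-0.32  -0.023  0.215]
```

Call:
{"api": "jog_arm", "payload": {
  "increments": [0,0,0,-0.039,-0.022,0.104,0,0,0,-0.039,-0.022,0.104,0,0,0,-0.039,-0.022,0.104,0,0,0,-0.039,-0.022,0.104,0,0,0,-0.039,-0.022,0.104,0,0,0,-0.039,-0.022,0.104,0,0,0,-0.039,-0.022,0.104,0,0,0,-0.039,-0.022,0.104],
  "claw": 0.2,
  "force": 30
}}

```text
time_s: 0.77
ee_pos: [0.2205, 0.4764, 0.3036]
tcp_rot: [2.762, 0.405, 0.027]
ft_force: [-0.6, -0.6, -0.0]
opening: 0.399
```

Call:
{"api": "jog_arm", "payload": {
  "increments": [0,0,0,-0.039,-0.022,0.104,0,0,0,-0.039,-0.022,0.104,0,0,0,0,0,0]
}}

```text
time_s: 1.02
ee_pos: [0.2207, 0.4768, 0.302]
tcp_rot: [2.708, 0.106, 0.03]
ft_force: [-0.1, -0.3, -0.6]
opening: 0.4
```

```bash
python3 - <<'E'
from h import *
np.set_printoptions(precision=3,suppress=True,linewidth=150)
p,R,s=cur();print(s["time_s"],p,tip(p,R),R.as_matrix().tolist(),s["opening"])
T=target(-.32,-.023,.215,6.5,25)
a,p,R=plan(p,R,T,8);print(a[0],tip(p,R))
E
```

```text
1.0167 [0.221 0.477 0.302] [-0.53  -0.282  0.238] [[0.9968543659469494, 0.06978199265890826, 0.037574547143748735], [0.07910294058072552, -0.9053830891653755, -0.41716206280634427], [0.0049089595626699185, 0.41882208078599936, -0.908055046107943]] 0.39967931475646146
[ 2.92   2.58   1.52  -0.001 -0.001 -0.   ] [-0.32  -0.023  0.215]
```

Call:
{"api": "jog_arm", "payload": {
  "increments": [2.6,2.3,1.35,0,0,0,2.6,2.3,1.35,0,0,0,2.6,2.3,1.35,0,0,0,2.6,2.3,1.35,0,0,0,2.6,2.3,1.35,0,0,0,2.6,2.3,1.35,0,0,0,2.6,2.3,1.35,0,0,0,2.6,2.3,1.35,0,0,0]
}}

```text
time_s: 1.68
ee_pos: [0.4465, 0.2803, 0.2832]
tcp_rot: [2.713, 0.113, 0.033]
ft_force: [0.7, -0.3, 0.4]
opening: 0.4
```

```bash
python3 - <<'E'
from h import *
np.set_printoptions(precision=3,suppress=True,linewidth=150)
p,R,s=cur();print(s["time_s"],p,tip(p,R),s["ft_force"])
a,p,R=plan(p,R,target(-.31,-.022,.158,6.5,25),4);print(a[0],tip(p,R))
E
```

```text
1.6833 [0.446 0.28  0.283] [-0.342 -0.049  0.219] [ 0.698 -0.309  0.446]
[ 0.58   0.16   1.75  -0.002 -0.002  0.001] [-0.31  -0.022  0.158]
```

Call:
{"api": "jog_arm", "payload": {
  "increments": [0.6,0.16,1.7,0,0,0,0.6,0.16,1.7,0,0,0,0.6,0.16,1.7,0,0,0,0.5,0.1,1.3,0,0,0,0,0,0,0,0,0,0,0,0,0,0,0]
}}

```text
time_s: 2.18
ee_pos: [0.4709, 0.2515, 0.2273]
tcp_rot: [2.712, 0.11, 0.031]
ft_force: [0.3, 0.4, 0.6]
opening: 0.398
```

```bash
python3 - <<'E'
from h import *
np.set_printoptions(precision=3,suppress=True,linewidth=150)
p,R,s=cur();print(s["time_s"],p,tip(p,R),s["ft_force"])
P,Q=proj("top",p+.071*R.as_matrix()[:,2])[0],proj("scene",p+.071*R.as_matrix()[:,2])[0];print(P,Q)
a=capture("top")[:,:,::-1];b=capture("scene")[:,:,::-1]
f=lambda i,c:cv2.resize(i[c[1]:c[1]+100,c[0]:c[0]+100],None,fx=4,fy=4,interpolation=cv2.INTER_CUBIC)
cv2.imwrite("pics/a1.png",np.hstack([f(a,(240,150)),f(b,(300,130))]))
E
```

```text
2.1833 [0.471 0.251 0.227] [-0.314 -0.024  0.163] [0.325 0.43  0.61 ]
[265.814 210.217] [353.377 164.207]
```

View pics/a1.png

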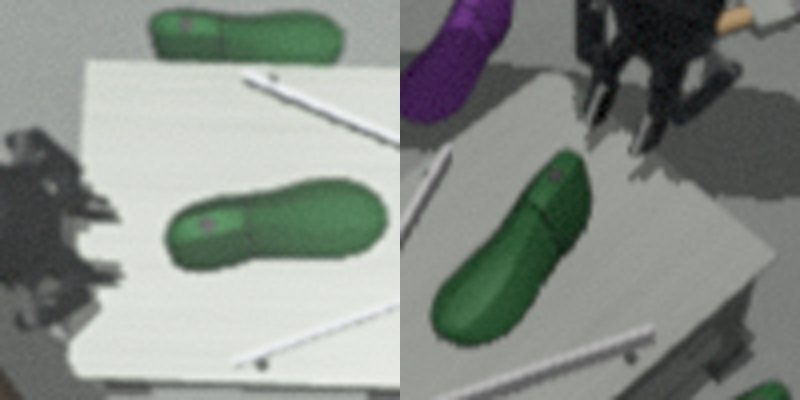

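The fingertips straddle the heel's line: tips at crop (118,215) and (120,278), heel end at (166,238), about 33 mm ahead as computed. Next I lower slightly and make contact, then push while straightening.

```bash
python3 - <<'E'
from h import *
np.set_printoptions(precision=3,suppress=True,linewidth=150)
p,R,s=cur()
for T,n in((target(-.272,-.0185,.155,6.2,25),5),(target(-.2,-.001,.155,0,25),9),(target(-.13,-.001,.155,0,25),7)):
    a,p,R=plan(p,R,T,n);print(a[[0,-1]],tip(p,R))
E
```

```text
[[ 0.01   0.71   0.52  -0.002 -0.002  0.001]
 [ 0.02   0.7    0.52  -0.002 -0.002  0.001]] [-0.272 -0.019  0.155]
[[ 0.14   0.74   0.35   0.    -0.005  0.011]
 [ 0.22   0.73   0.34   0.    -0.005  0.011]] [-0.2   -0.001  0.155]
[[ 0.    0.91  0.42  0.   -0.    0.  ]
 [ 0.    0.91  0.42  0.   -0.    0.  ]] [-0.13  -0.001  0.155]
```

Call:
{"api": "jog_arm", "payload": {
  "increments": [0.01,0.71,0.52,-0.002,-0.002,0.001,0.01,0.71,0.52,-0.002,-0.002,0.001,0.01,0.71,0.52,-0.002,-0.002,0.001,0.02,0.7,0.52,-0.002,-0.002,0.001,0.02,0.7,0.52,-0.002,-0.002,0.001,0.14,0.74,0.35,0,-0.005,0.011,0.15,0.74,0.35,0,-0.005,0.011]
}}

```text
time_s: 2.87
ee_pos: [0.4793, 0.1922, 0.2185]
tcp_rot: [2.704, 0.064, 0.013]
ft_force: [0.4, 1.7, 1.1]
opening: 0.402
```

Call:
{"api": "jog_arm", "payload": {
  "increments": [0.16,0.74,0.35,0,-0.005,0.011,0.17,0.74,0.35,0,-0.005,0.011,0.18,0.74,0.35,0,-0.005,0.011,0.19,0.73,0.35,0,-0.005,0.011,0.2,0.73,0.34,0,-0.005,0.011,0.21,0.73,0.34,0,-0.005,0.011,0.22,0.73,0.34,0,-0.005,0.011]
}}

```text
time_s: 3.45
ee_pos: [0.4935, 0.1357, 0.2184]
tcp_rot: [2.704, -0.05, -0.011]
ft_force: [-1.0, 1.2, 1.1]
opening: 0.401
```

```bash
cat >> h.py <<'E'
def look(name):
    p,R,s=cur();print(s["time_s"],p,tip(p,R),s["ft_force"])
    a=capture("top");b=capture("scene")
    k=lastmask("top",a,(265,185,390,230));L=(onz("top",k,.16)[:,:2]-TC)@RC
    print("last rect",cv2.minAreaRect(L.astype(np.float32)*1000),"x range",L[:,0].min(),L[:,0].max())
    f=lambda i,c:cv2.resize(i[c[1]:c[1]+120,c[0]:c[0]+120,::-1],None,fx=3.3,fy=3.3,interpolation=cv2.INTER_CUBIC)
    cv2.imwrite(f"pics/{name}.png",np.hstack([f(a,(270,145)),f(b,(240,150))]))
E
python3 - <<'E'
from h import *
np.set_printoptions(precision=3,suppress=True,linewidth=150)
look("a2")
p,R,s=cur();a,p,R=plan(p,R,target(-.13,-.001,.155,0,25),8);print(a[[0,-1]],tip(p,R))
E
```

```text
3.45 [0.494 0.136 0.218] [-0.198 -0.001  0.154] [-0.954  1.244  1.078]
last rect ((-111.66278076171875, 9.193180084228516), (155.04434204101562, 58.277610778808594), 1.5800856351852417) x range -0.1890716159254852 -0.03423793273424011
[[-0.    0.78  0.35  0.    0.   -0.  ]
 [-0.    0.78  0.35  0.    0.   -0.  ]] [-0.13  -0.001  0.155]
```

View pics/a2.png

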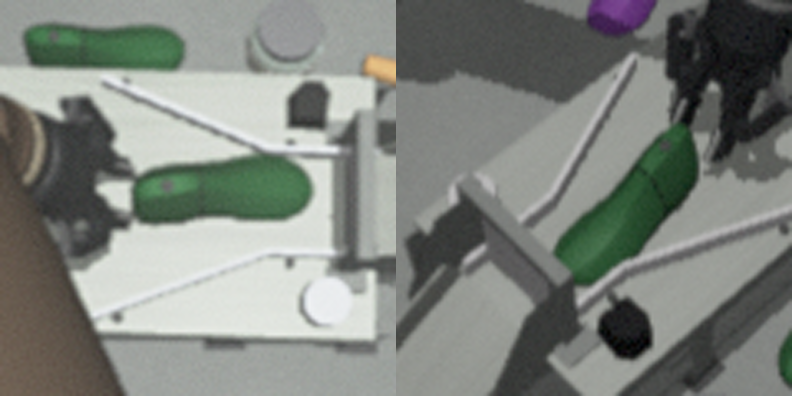

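The last has straightened (about 1.6°), its heel nests between the fingertips and its toe is at crop (312,187), just short of the flap. It sits a few mm to the left of the guides' middle line, so I correct slightly to the right while pushing on.

```bash
python3 - <<'E'
from h import *
np.set_printoptions(precision=3,suppress=True,linewidth=150)
p,R,s=cur();a,p,R=plan(p,R,target(-.135,-.005,.154,-1.5,25),8);print(a,tip(p,R))
E
```

```text
[[-0.04   0.71   0.34   0.    -0.001  0.003]
 [-0.04   0.71   0.34   0.    -0.001  0.003]
 [-0.04   0.71   0.34   0.    -0.001  0.003]
 [-0.03   0.71   0.34   0.    -0.001  0.003]
 [-0.03   0.71   0.34   0.    -0.001  0.003]
 [-0.03   0.71   0.34   0.    -0.001  0.003]
 [-0.03   0.71   0.34   0.    -0.001  0.003]
 [-0.02   0.71   0.34   0.    -0.001  0.003]] [-0.135 -0.005  0.154]
```

Call:
{"api": "jog_arm", "payload": {
  "increments": [-0.04,0.71,0.34,0,-0.001,0.003,-0.04,0.71,0.34,0,-0.001,0.003,-0.04,0.71,0.34,0,-0.001,0.003,-0.03,0.71,0.34,0,-0.001,0.003,-0.03,0.71,0.34,0,-0.001,0.003,-0.03,0.71,0.34,0,-0.001,0.003,-0.03,0.71,0.34,0,-0.001,0.003,-0.02,0.71,0.34,0,-0.001,0.003]
}}

```text
time_s: 4.22
ee_pos: [0.4877, 0.0728, 0.2179]
tcp_rot: [2.703, -0.084, -0.014]
ft_force: [-0.5, 0.8, 0.7]
opening: 0.401
```

```bash
python3 - <<'E'
from h import *
np.set_printoptions(precision=3,suppress=True,linewidth=150)
look("a3")
p,R,s=cur();a,p,R=plan(p,R,target(-.055,-.004,.155,0,25),10);print(a[[0,-1]],tip(p,R))
E
```

```text
4.2167 [0.488 0.073 0.218] [-0.136 -0.005  0.154] [-0.464  0.846  0.706]
last rect ((-61.130855560302734, 4.877925872802734), (130.869873046875, 55.965248107910156), 3.7988574504852295) x range -0.12592340248219508 0.0029918755197074287
[[ 0.03   0.73   0.33   0.     0.001 -0.003]
 [ 0.01   0.73   0.33   0.     0.001 -0.003]] [-0.055 -0.004  0.155]
```

View pics/a3.png

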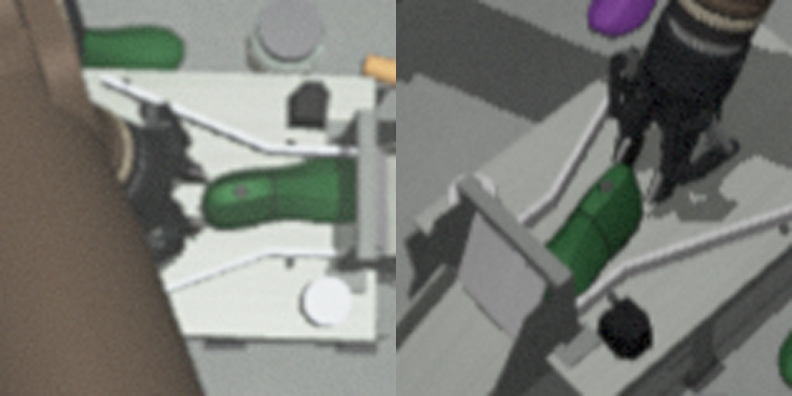

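The toe is under the header and the lit flap is swinging open (scene crop (505,265)); the fingers are still behind the heel, at crop (200,200). I push on.

Call:
{"api": "jog_arm", "payload": {
  "increments": [0.03,0.73,0.33,0,0.001,-0.003,0.03,0.73,0.33,0,0.001,-0.003,0.02,0.73,0.33,0,0.001,-0.003,0.02,0.73,0.33,0,0.001,-0.003,0.02,0.73,0.33,0,0.001,-0.003,0.02,0.73,0.33,0,0.001,-0.003,0.01,0.73,0.33,0,0.001,-0.003,0.01,0.73,0.33,0,0.001,-0.003]
}}

```text
time_s: 4.98
ee_pos: [0.4861, 0.0087, 0.2187]
tcp_rot: [2.704, -0.048, -0.01]
ft_force: [-0.2, 0.3, -1.0]
opening: 0.397
```

Call:
{"api": "jog_arm", "payload": {
  "increments": [0,0.73,0.34,0,0,0,0,0.73,0.34,0,0,0]
}}

```text
time_s: 5.15
ee_pos: [0.4856, -0.0074, 0.2188]
tcp_rot: [2.704, -0.049, -0.01]
ft_force: [0.2, 0.7, 0.3]
opening: 0.404
```

```bash
python3 - <<'E'
from h import *
np.set_printoptions(precision=3,suppress=True,linewidth=150)
look("a4")
p,R,s=cur();a,p,R=plan(p,R,target(-.035,-.003,.155,0,25),4);print(a[[0,-1]],tip(p,R))
E
```

```text
5.15 [ 0.486 -0.007  0.219] [-0.055 -0.004  0.154] [0.218 0.652 0.253]
last rect ((-19.000577926635742, 0.3408374786376953), (53.0322265625, 45.72480773925781), 18.777387619018555) x range -0.04569054704656593 0.002989837467977747
[[ 0.02   0.46   0.2    0.     0.    -0.001]
 [ 0.02   0.46   0.2    0.     0.    -0.001]] [-0.035 -0.003  0.155]
```

View pics/a4.png

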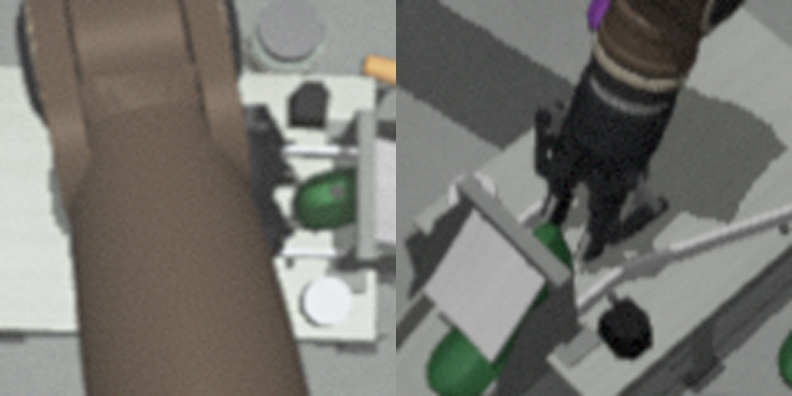

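The heel is about 45 mm before the flap, and the toe shows beyond the wide-open flap (scene crop (455,360)). The centre of mass is about at the lip, so it needs a little more in small steps.

Call:
{"api": "jog_arm", "payload": {
  "increments": [0.02,0.46,0.2,0,0,0,0.02,0.46,0.2,0,0,0,0.02,0.46,0.2,0,0,0,0,0,0,0,0,0,0,0,0,0,0,0]
}}

```text
time_s: 5.67
ee_pos: [0.4856, -0.0218, 0.2191]
tcp_rot: [2.703, -0.049, -0.01]
ft_force: [-0.3, 0.1, -0.1]
opening: 0.402
```

```bash
python3 - <<'E'
from h import *
np.set_printoptions(precision=3,suppress=True,linewidth=150)
look("a5")
E
```

```text
5.6667 [ 0.486 -0.022  0.219] [-0.041 -0.003  0.155] [-0.312  0.125 -0.057]
last rect ((-11.327862739562988, -2.387849807739258), (22.909786224365234, 40.682159423828125), 0.022678427398204803) x range -0.022784797666889303 0.00013162308674087044
```

View pics/a5.png

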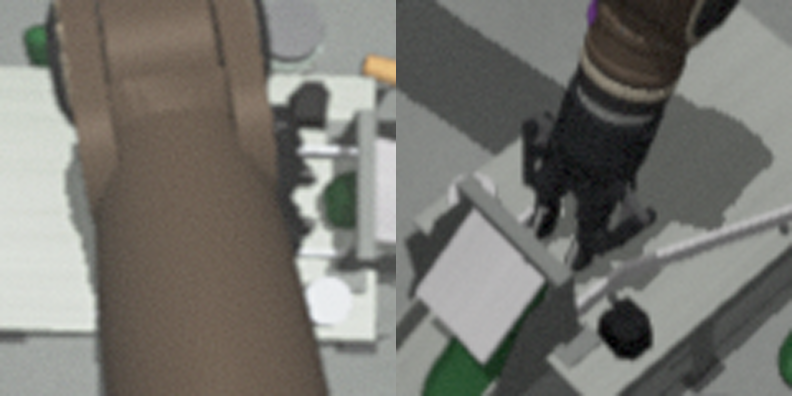

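The last has left the fingers: its heel is at −23 mm, the finger fronts at about −31 mm, and the force is 0. I draw the fingers back level.

Call:
{"api": "jog_arm", "payload": {
  "increments": [0,-1.0,-0.45,0,0,0,0,-1.8,-0.85,0,0,0,0,-1.8,-0.85,0,0,0,0,-1.8,-0.85,0,0,0,0,-1.8,-0.85,0,0,0,0,-1.8,-0.9,0,0,0,0,-1.8,-1.2,0,0,0,0,-1.8,-1.2,0,0,0]
}}

```text
time_s: 6.43
ee_pos: [0.4908, 0.1337, 0.2261]
tcp_rot: [2.704, -0.048, -0.011]
ft_force: [0.5, 0.3, 0.7]
opening: 0.403
```

Call:
{"api": "jog_arm", "payload": {
  "increments": [0,-1.5,-2.5,0,0,0,0,-1.5,-2.5,0,0,0,0,-1.5,-2.5,0,0,0,0,-1.5,-2.5,0,0,0,0,0,0,0,0,0,0,0,0,0,0,0,0,0,0,0,0,0]
}}

```text
time_s: 7.02
ee_pos: [0.4943, 0.2288, 0.2907]
tcp_rot: [2.703, -0.047, -0.011]
ft_force: [0.1, -0.5, -0.0]
opening: 0.395
```

```bash
python3 - <<'E'
from h import *
np.set_printoptions(precision=3,suppress=True,linewidth=150)
p,R,s=cur();print(s["time_s"],p,s["ft_force"])
a=capture("top");b=capture("scene")
f=lambda i,x,y:cv2.resize(i[y:y+150,x:x+150,::-1],None,fx=2.66,fy=2.66,interpolation=cv2.INTER_CUBIC)
cv2.imwrite("pics/a6.png",np.hstack([f(a,330,120),f(b,180,190)]))
E
```

```text
7.0167 [0.494 0.229 0.291] [ 0.09  -0.501 -0.042]
```

View pics/a6.png

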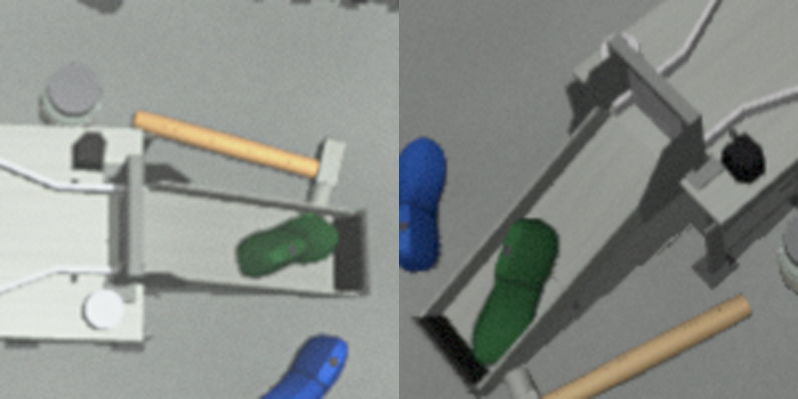

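The flap hangs shut and the last is down at the stop, but it lies skewed: top crop heel (242,262), toe (335,235). I let a second pass and look closer.

Call:
{"api": "jog_arm", "payload": {
  "increments": [0,0,0,0,0,0,0,0,0,0,0,0,0,0,0,0,0,0,0,0,0,0,0,0,0,0,0,0,0,0,0,0,0,0,0,0,0,0,0,0,0,0,0,0,0,0,0,0]
}}

```text
time_s: 7.78
ee_pos: [0.4946, 0.2285, 0.2914]
tcp_rot: [2.704, -0.049, -0.01]
ft_force: [-0.7, 0.6, -0.7]
opening: 0.398
```

```bash
python3 - <<'E'
from h import *
a=capture("top");b=capture("scene")
f=lambda i,x,y:cv2.resize(i[y:y+80,x:x+80,::-1],None,fx=5,fy=5,interpolation=cv2.INTER_CUBIC)
cv2.imwrite("pics/a7.png",np.hstack([f(a,400,180),f(b,180,255)]))
for n,i,B in(("top",a,(385,180,475,240)),("scene",b,(190,240,260,345))): print(n,cv2.minAreaRect(lastmask(n,i,B)))
C=np.array([[RC@[x,0]+TC] for x in(.28,.2,.12)]).reshape(-1,2)
print(proj("top",np.c_[C,[.006,.047,.088]]),proj("scene",np.c_[C,[.006,.047,.088]]))
E
```

```text
top ((437.6470642089844, 211.0883026123047), (18.91777801513672, 38.07809066772461), 75.96376037597656)
scene ((222.34304809570312, 299.8065490722656), (20.162841796875, 57.66914367675781), 19.98310661315918)
[[454.10235912 215.12682154]
 [433.61446376 212.68769842]
 [411.6102536  210.06840195]] [[206.03325056 320.79650403]
 [225.82673625 297.59604472]
 [246.1713031  273.77188739]]
```

View pics/a7.png

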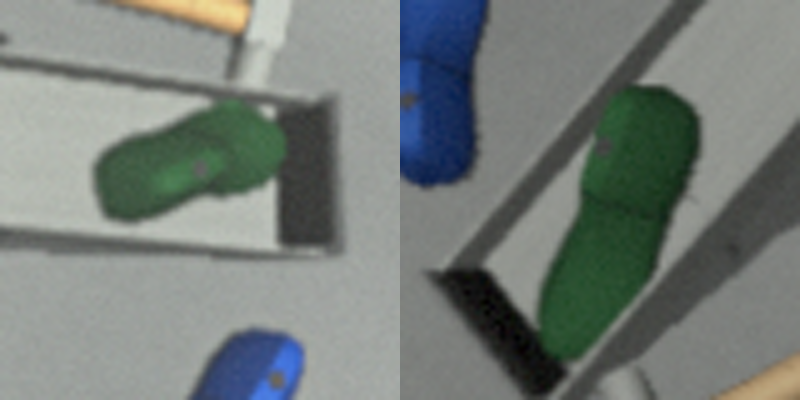

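```bash
python3 - <<'E'
from h import *
np.set_printoptions(precision=4,suppress=True)
def tri(a,b):
    c1,d1=ray("top",[a]);c2,d2=ray("scene",[b]);d1=d1[0]/np.linalg.norm(d1);d2=d2[0]/np.linalg.norm(d2)
    s=np.linalg.lstsq(np.c_[d1,-d2],c2-c1,rcond=None)[0];p,q=c1+s[0]*d1,c2+s[1]*d2;m=(p+q)/2
    return np.r_[(m[:2]-TC)@RC,m[2]],np.linalg.norm(p-q)
n=np.array([np.sin(np.radians(27)),0,np.cos(np.radians(27))]);lip=np.array([.025,0,.135])
print("hole before",tri((291.8-.35,205.9-.35),(338.4,173.4)))
P,g=tri((439.8,213.2),(220.2,284));print("hole now",P,g,"above trough",(P-lip)@n,"along",(P-lip)@[n[2],0,-n[0]])
# view of silhouette ends: toe tip (top right end / scene lower end)
P,g=tri((400+262/5,180+125/5),(180+160/5,255+350/5));print("toe",P,g,(P-lip)@n)
print("campos scene",ray("scene",[(320,200)])[0])
# where heel/toe would be drawn if upright: yaw psi on slope, heel top pt
e=np.array([n[2],0,-n[0]]);w=lambda q:np.r_[RC@q[:2]+TC,q[2]]
for psi in(-12,0,12):
    u=np.cos(np.radians(psi))*e+np.sin(np.radians(psi))*np.array([0,1,0]);toe=np.array([.275,0,.135-.25*np.tan(np.radians(27))+.012])
    for k,q in(("toe",toe),("heel",toe-.16*u+.02*n),("hole",toe-.14*u+.05*n)): print(psi,k,proj("top",w(q))[0],proj("scene",w(q))[0])
E
```

```text
hole before (array([-0.2393, -0.0136,  0.1994]), np.float64(0.0017282290011189974))
hole now [ 0.1941 -0.0116  0.1208] 0.002643306417810439 above trough 0.06413783935162475 along 0.15709909323287594
toe [0.2722 0.029  0.0229] 0.006178572011094578 0.012292290254533352
campos scene [ 0.9302 -0.3828  1.2004]
-12 toe [454.0903 214.5137] [206.356  318.2677]
-12 heel [421.2726 198.3734] [245.6108 285.4537]
-12 hole [433.4056 198.9422] [234.2944 289.6588]
0 toe [454.0903 214.5137] [206.356  318.2677]
0 heel [420.6165 209.1587] [238.7093 275.8442]
0 hole [432.8955 208.5347] [228.2291 281.0277]
12 toe [454.0903 214.5137] [206.356  318.2677]
12 heel [421.7432 220.2765] [230.348  268.3192]
12 hole [433.9389 218.4132] [220.852  274.2389]
```

The hole in the heel top triangulates to 64 mm above the trough plane, and it was 64 mm above the sole plane before, so the last stands upright on its sole. Its toe is at chute x = 272 mm, against the stop, and it is at rest. The tin (369,236) and block (363,176) are unmoved.

```bash
python3 -c "
from bench import *
print(hand_in())"
```

```text
the job is handed in; nothing more can be done
None
```

The last was pushed toe first through the flap and is at the bottom stop. I straddled its heel with two tilted-back fingers, straightened it, and let its toe open the flap. Once it slid away by itself, I drew the fingers back, and the job was handed in after about 8 s.

**Last checks:**
- **Flap:** it looked shut in the picture taken once the fingers were drawn back; I judged this by eye and did not measure its angle.
- **Last:** it is at rest with its toe at chute x ≈ 272 mm, against the stop. It is upright: the hole in its heel top measures 64 mm above the trough, the same as above the plate before. It lies noticeably skewed in the trough, by roughly 18°, with its toe to the left.
- **Other things:** the tin and heel block are at the same pixels as before. In the pictures I viewed during the move, the mate last, jar and hammer looked unmoved. I did not check the third last and brush again.
- **Forces:** the wrist force stayed under about 2 N at every reading, and the arm stands clear above the back of the plate.

One measurement agreed less well: the two views of the toe differed by 6 mm, against 2 to 3 mm for the heel hole.

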